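# Unbolt the knife box with its hooked rod

### The arm

A 6-joint arm with a two-finger parallel gripper is mounted at the origin on the work surface; the furniture and walls round the work are solid. World frame = base frame: x ahead of the robot, y to its left, z up, the work surface at z = 0. Lengths are in m, angles in rad, forces in N, time in s.
With the tool pointing down it reaches from about 0.275 to 0.875 m from the base axis. Payload 12.5 kg.
Tool frame: the origin (TCP) lies at the centre of the arm's flange, where the gripper is bolted on; the fingertips stand 173 mm ahead of it and the grasp point (between the pads) lies manip.grip_depth ahead of it (manip.grip_depth is the distance from the TCP to the grasp point, in m); z points along the fingers, y is the line along which they close (so a half turn about z gives the same grasp; the last joint's range is limited). The gripper opens to 85 mm and grips with 20 to 120 N. Pads are 22 mm wide; open, the fingers measure 114 mm over their backs; the gripper's body (76 mm by 85 mm) begins 54 mm behind the grasp point. The pads swing forward as they close: fully open they stand 13 mm farther back than shut.
Start: joints at [-1.227, 0.351, 1.652, -0, 1.139, -0.085], TCP at [0.229, -0.5, 0.405] pointing down, gripper open.
Joint ranges: [-2.75, 2.75], [-0.79, 2.1], [0.01, 2.65], [-1.57, 4.71], [0.07, 3.14], [-2.87, 2.87]. Speed limits (rad/s): [2.22, 2.22, 2.79, 3.14, 3.14, 3.14].

### API

Orientations are given as a 3x3 rotation matrix whose columns are the frame's x, y, z axes.
In Python, from workcell import status, eyes, hand_in, manip gives the robot as it stands. The module is installed in compiled form; this text tells all that it offers.
- The arm moves only by the tool carry_out, never from a script. Its argument "rows" is a list of rows, each an object with "linear": the shift along the world's x, y, z in mm, a list of three; "angular": the turn, a rotation vector about the world's x, y, z in rad, a list of three. In form: [{"linear": [x, y, z], "angular": [ax, ay, az]}, ...]. A call has 1 to 12 rows; each row is the pose to reach, as a shift and turn from the pose commanded when the call began; what a row does not reach only later rows make up. A row lasts 1/8 s, in which the tool goes at most 62.5 mm and 10.7 degrees, less where a joint would pass 70% of its speed; a pose out of reach is approached as far as the arm can. A call with a gripper value outside its range is refused whole. "grip" is the finger opening in mm, from 0 to 85.4, set as the call begins (left out, the last holds). The fingers move at their own pace and stop on an object; "force" is the grip in N (left out, the last holds). Time passes only in rows, so rows that repeat a pose let the fingers close. It gives the time, the measured TCP pose, the force, the opening and the grip force at its end, in the units of the state.
- status.state(): the state, without advancing time (a new reading comes with each control period).
- eyes.capture(name): name is "scene" or "top" or "wrist"; returns a dict with "color" (420x560x3 uint8, red, green, blue), "fx", "fy", "cx", "cy" (pixels), "xyz" and "attitude" of the camera in the world; the wrist camera has in their place "mount" (4x4, takes a point from camera to tool coordinates, whose origin is the TCP and whose axes are the flange's). Camera axes: x right, y up, looking along -z (the intrinsics and any distortion apply to the point x, -y, -z); pixel columns grow to the right and rows downward; lengths in m; the calibration is good to about 2 mm. The wrist camera is an equidistant fisheye: a pixel r from the principal point sees the ray r / f radians off the axis. A picture is of the moment at which its call begins: read the wrist's pose just before it. There is no depth.
- hand_in(): hands the job in; it is judged then, once.
The state is a dict: "time": time; "qpos": joint angles; "qd": joint speeds; "joint_efforts": joint torques, N m; "position": TCP position; "tool_rot": TCP orientation; "force": force on the tool from outside, world axes, zero at the start; "torque": the same for the moment, N m; "width": finger opening in m; "finger_force": force on a finger pad.
Only numpy, scipy, OpenCV 4.12 (cv2) and the standard library are available. Lean on these libraries where they do the work, as an engineer would, in place of code of your own. Each camera call takes 0.05 s, during which the arm holds its last target. There are 200 camera calls.

### The job

The knife box is locked by a stiff steel bolt deep in its narrow slatted channel. Take the hooked rod from its rest, catch the bolt's staple with the hook and draw the bolt all the way out to its stop, holding it there for a moment with a steady firm pull of about 15 N; feel for the stop, whose setting differs, because the rod must never bear on the box or bolt with more than 20 N. Then lay the rod back in both forks of its rest the way it lay, let go, and leave the bolt drawn; touch the box with nothing but the rod and leave the jar, tea box and bottle alone.

Things in the scene. Friction and masses are not known exactly. Their poses are not given: they have to be found in the camera images.
- hook_rod: Loose hooked rod, 0.16 kg, level in its rest. Flat dark-wood handle 120 long, 16 wide, 24 high (mm), then a straight 8 mm steel rod whose end bends straight down as a hook. Origin: handle centre, on the rod's axis. x runs from handle to hook, z up, y across the handle (grip across y, between the forks). The hook's shank is 8 thick, centre line at x = +200, lower end at z = -28.
- hook_tip (a point): Point on the centre line of the hook's down-turned shank: x = +200, z = -14 mm in the rod's frame; axes as the rod's.
- hook_rest: The rod's rest, fixed: wood board 150 x 62 x 10 mm with two 12 mm thick forks at x = -48 and +48. Origin under the board's centre, on the table; x along the rod as it lies, toward the hook; z up. Fork floors 43 mm above the table, notches 23 mm wide, flared on top, tips 73 mm high; 84 mm of handle is free between the forks. The rod lies with its origin 55 mm above the table.
- knife_box: Wooden knife box, fixed, 220 (x) x 160 (y) x 118 (z) mm, lid knob 18 mm more. Origin under its centre, on the table; z up. On its -y side a channel 64 mm wide runs along x, centre line y = -40, floor z = 12, roofed by slats with about 16 mm gaps, undersides at z = 109; open only at the -x end (mouth). The bolt lies in it. Keep a gripper 60 mm or more from the mouth.
- mouth (a point): Centre of the channel's mouth: x = -110, y = -40, z = 60 mm in the box's frame, axes as the box's (x points into the channel, z up). The opening is 64 mm wide, from 12 to 109 mm above the table.
- staple (a point): Middle of the crossbar of the staple on the bolt: level steel bar 7 mm thick along y, 29 mm free between two posts, 44 mm above the table (top 47.5). The bolt's bar under it has its top at 24 mm; behind it (+x) nothing stands above 30 mm for 40 mm. Axes as the box's. On the channel's centre line, 100 mm inside the mouth with the bolt shut, 50 to 62 mm when drawn.
- bolt (a joint): Bolt travel in m: 0 shut; fully drawn, at a hard adjustable stop, it reads between 0.038 and 0.050, different each time and not measured: feel for it. Grows as the bolt is pulled along the box's -x, toward the mouth. Slides with 4 N of dry friction plus 30 N per m/s, stays where left. At the stop the pull rises steeply, 5 N or more per mm.
- honey_jar: Bystander: honey jar with a black lid, 63 x 63 x 94 mm, loose; origin under its centre.
- tea_box: Bystander: carton of tea, 63 x 63 x 102 mm, loose; origin under its centre.
- spice_bottle: Bystander: small spice bottle, 46 x 46 x 106 mm, loose; origin under its centre.

How it is judged:
On the way, in this order (a step that is already met when the one before it is completed fails the run):
1. the rod is lifted out of its rest (height (world z) of hook_rod above 0.085 m), for 0.1 s.
2. the hook's shank stands behind the staple's crossbar, between its posts (x of hook_tip in the frame of staple between 0.004 and 0.05 m and y of hook_tip in the frame of staple between -0.016 and 0.016 m and z of hook_tip in the frame of staple below 0.009 m), for 0.1 s.
3. with the hook against the staple and the bolt drawn to its stop (over 36 mm and standing still), the rod pulls on it with at least 10 N (value of joint bolt above 0.036 m and velocity of joint bolt below 0.002 m/s and contact force between hook_rod and knife_box above 10 N and x of hook_tip in the frame of staple between 0.004 and 0.013 m and z of hook_tip in the frame of staple below 0.009 m), for 0.3 s.
At the end, for the whole second after the job is handed in: The bolt is left drawn (joint above 0.036), and the rod lies at rest and released in both forks of its rest, pointing as at the start with the hook down, handle centre within 18 mm along and 6 mm across of the rest's centre, 51 to 59 mm above the table (value of joint bolt above 0.036 m and x of hook_rod in the frame of hook_rest between -0.018 and 0.018 m and y of hook_rod in the frame of hook_rest between -0.006 and 0.006 m and z of hook_rod in the frame of hook_rest between 0.051 and 0.059 m and angle between the x axis of hook_rod and the x axis of hook_rest, either way round below 0.1 rad and angle between the z axis of hook_rod and the z axis of hook_rest, either way round below 0.15 rad and x of hook_tip in the frame of hook_rest above 0.15 m and z of hook_tip in the frame of hook_rest below 0.05 m and linear speed of hook_rod below 0.02 m/s); the robot touches nothing.
It fails at once if the rod bears on the box or its bolt with more than 20 N (contact force between hook_rod and knife_box above 20 N).
It fails at once if the gripper or arm touches the box or bolt (contact force between any of the fingers, the arm and knife_box above 1 N).
It fails at once if the honey jar is moved more than 20 mm (distance of honey_jar from where it was at the start of the episode above 0.02 m).
It fails at once if the tea box is moved more than 20 mm (distance of tea_box from where it was at the start of the episode above 0.02 m).
It fails at once if the spice bottle is moved more than 20 mm (distance of spice_bottle from where it was at the start of the episode above 0.02 m).
It also fails if it takes over 72 s, if anything falls off the work surface, if the arm or the gripper's body presses on something with over 40 N, if the wrist force passes 120 N, or if a joint passes its speed limit or range.

## Working session

There is one attempt and no reset: what is moved stays moved. The work goes in short steps, Python scripts to look and compute and a tool call to move; the robot and the scene stay as the last step left them, time stands still between calls to the robot, and variables do not carry over. Pictures are saved under pics/ and viewed, at most 10 in all, crops included, and the job is handed in when it is done.

Besides the shell and the picture viewer there is one more tool, called after "Emit:" as name([rows], argument=value, ...), one row to a line, values as JSON. carry_out: Moves the arm, as the interface text tells. Its arguments: {"type":"object","properties":{"rows":{"type":"array","items":{"type":"object","properties":{"linear":{"type":"array","items":{"type":"number"}},"angular":{"type":"array","items":{"type":"number"}}}}},"grip":{"type":"number"},"force":{"type":"number"}},"required":["rows"]}

```bash
mkdir -p pics
cat > h.py <<'E'
import numpy as np, cv2
from workcell import status, eyes, hand_in, manip
def save(n,f):
    c=eyes.capture(n); cv2.imwrite(f,c["color"][:,:,::-1]); return c
def ray(c,u,v):
    d=np.array([(u-c["cx"])/c["fx"],-(v-c["cy"])/c["fy"],-1]); return np.array(c["attitude"])@d
def atz(c,u,v,z):
    d=ray(c,u,v); o=np.array(c["xyz"]); return o+d*(z-o[2])/d[2]
E
python3 - <<'E'
from h import *
import pickle
d={}
for n in("top","scene"):
    c=save(n,f"pics/{n}.png"); d[n]=c
    print(n,{k:np.round(v,4).tolist() for k,v in c.items() if k!="color"})
pickle.dump(d,open("c.pkl","wb"))
print(manip.grip_depth,status.state())
a=cv2.imread("pics/top.png");b=cv2.imread("pics/scene.png")
E
```

```text
top {'fx': 487.829, 'fy': 487.829, 'cx': 276.2717, 'cy': 203.6039, 'xyz': [0.4005, 0.0741, 1.0544], 'attitude': [[-0.0196, 0.9945, -0.1028], [-0.9998, -0.0203, -0.006], [-0.008, 0.1027, 0.9947]]}
scene {'fx': 447.4086, 'fy': 447.4086, 'cx': 276.8547, 'cy': 208.7384, 'xyz': [0.0611, 0.5613, 0.825], 'attitude': [[-0.7355, 0.5076, -0.4486], [-0.6774, -0.5625, 0.4741], [-0.0117, 0.6526, 0.7576]]}
0.1547 {'time': 0.1, 'qpos': array([-1.22660059e+00,  3.51168702e-01,  1.65230059e+00,  1.72723398e-05,
        1.13911918e+00, -8.46143917e-02]), 'qd': array([-8.82528071e-05, -1.00583654e-03, -1.70142007e-03, -6.83911223e-04,
       -1.06542125e-03,  1.85911241e-03]), 'joint_efforts': array([-2.99965886e-04, -5.06839764e+01, -2.91877824e+01, -1.56705205e-04,
        2.63360183e-03, -6.31314222e-06]), 'position': array([ 0.22866677, -0.50009935,  0.40424227]), 'tool_rot': array([[ 9.09464151e-01,  4.15782220e-01, -3.21258188e-04],
       [ 4.15782332e-01, -9.09463668e-01,  9.42696863e-04],
       [ 9.97839441e-05, -9.90922481e-04, -9.99999504e-01]]), 'force': array([-0.23046049,  0.57057512,  0.03910174]), 'torque': array([-0.03988966,  0.01044699,  0.02594619]), 'finger_force': 0.0, 'width': 0.08523391588938783}
```

View pics/top.png

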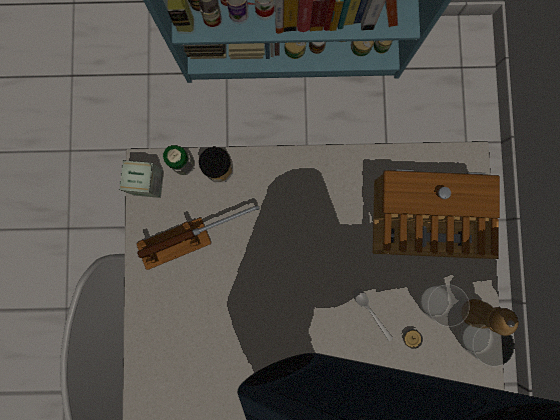

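View pics/scene.png

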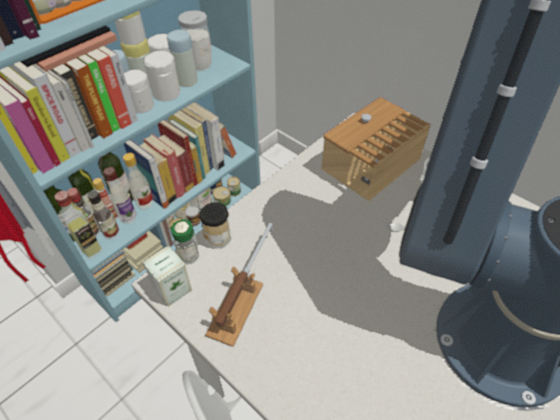

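The top view shows the rest and rod at about (175,240), with the hook at (255,204). The box spans (385–498, 170–257) with its mouth facing left. I'll enlarge both.

Run:
```python
import cv2,numpy as np
a=cv2.imread("pics/top.png")
f=lambda x:np.clip((x/255.)**0.6*255,0,255).astype(np.uint8)
p=cv2.resize(f(a[190:275,125:265]),None,fx=5,fy=5,interpolation=cv2.INTER_CUBIC)
cv2.imwrite("pics/rest.png",p)
p=cv2.resize(f(a[160:265,365:505]),None,fx=5,fy=5,interpolation=cv2.INTER_CUBIC)
cv2.imwrite("pics/box.png",p)
```

```text
(no output)
```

View pics/rest.png

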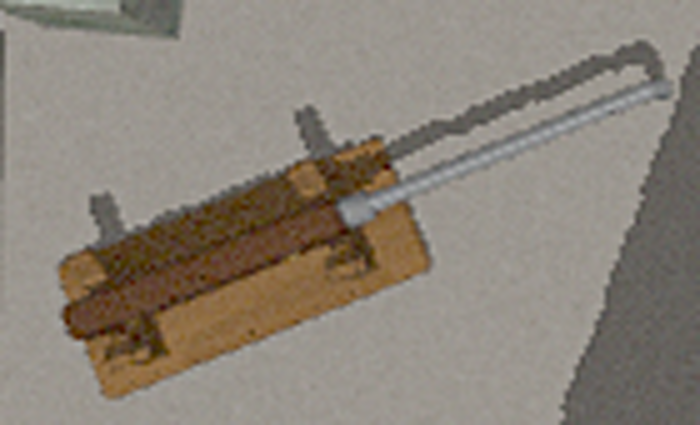

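View pics/box.png

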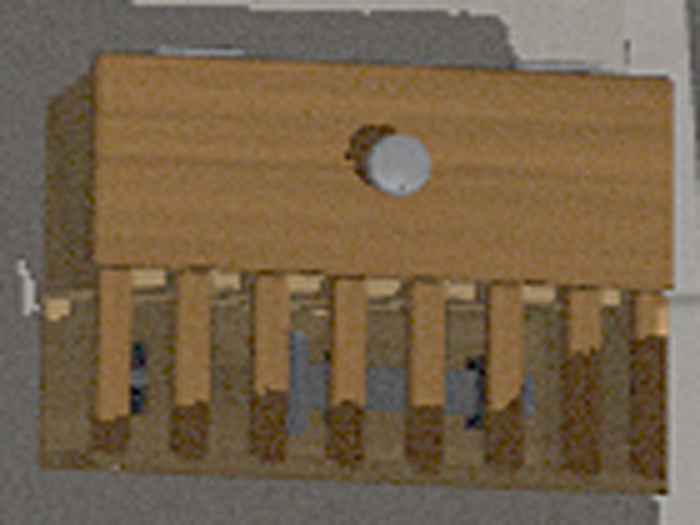

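Run:
```python
from h import *
import pickle
c=pickle.load(open("c.pkl","rb"))["top"]
R=lambda u,v,z:atz(c,125+u/5-.4,190+v/5-.4,z)
B=lambda u,v,z:atz(c,365+u/5-.4,160+v/5-.4,z)
for n,p in dict(hb=R(72,322,.067),hf=R(340,215,.067),tip=R(662,88,.059),b1=R(60,262,.01),b2=R(107,398,.01),b3=R(430,268,.01),b4=R(383,140,.01)).items(): print(n,p.round(4))
bs=[R(60,262,.01),R(107,398,.01),R(430,268,.01),R(383,140,.01)]
print("board ctr",np.mean(bs,0).round(4), "yaw",np.arctan2(*(bs[2]-bs[1])[[1,0]]),np.arctan2(*(bs[3]-bs[0])[[1,0]]),np.linalg.norm(bs[2]-bs[1]),np.linalg.norm(bs[1]-bs[0]))
t,h=R(662,88,.059),R(72,322,.067);d=t-h;print("rodyaw",np.arctan2(d[1],d[0]),np.linalg.norm(d[:2]),"want .264")
for n,p in dict(l1=B(97,55,.118),l2=B(670,77,.118),l3=B(668,290,.118),l4=B(95,265,.118),or_=B(667,492,.118),or0=B(667,492,.0),ol0=B(40,468,0),knob=B(400,163,.136),mouthsl=B(100,420,.118),st1=B(297,335,.044),st2=B(297,432,.044)).items(): print(n,p.round(4))
# bystanders
for n,(u,v,z) in dict(jar=(214,162,.094),bottle=(176,156,.106),tea=(137,175,.102)).items(): print(n,atz(c,u,v,z).round(3))
```

```text
hb [0.406 0.359 0.067]
hf [0.447  0.2506 0.067 ]
tip [0.4967 0.1197 0.059 ]
b1 [0.4319 0.3808 0.01  ]
b2 [0.3738 0.3602 0.01  ]
b3 [0.4262 0.2223 0.01  ]
b4 [0.4815 0.2422 0.01  ]
board ctr [0.4284 0.3014 0.01  ] yaw -1.2073871474064244 -1.2273987830424655 0.1475082311760328 0.0616698217657012
rodyaw -1.2081190295234217 0.255906293012292 want .264
l1 [ 0.5573 -0.1305  0.118 ]
l2 [ 0.5441 -0.3514  0.118 ]
l3 [ 0.4616 -0.3451  0.118 ]
l4 [ 0.4757 -0.1263  0.118 ]
or_ [ 0.3847 -0.3397  0.118 ]
or0 [ 0.3827 -0.3918  0.    ]
ol0 [ 0.3982 -0.1243  0.    ]
knob [ 0.5106 -0.2392  0.136 ]
mouthsl [ 0.4162 -0.1257  0.118 ]
st1 [ 0.4509 -0.2242  0.044 ]
st2 [ 0.411  -0.2222  0.044 ]
jar [0.586 0.203 0.094]
bottle [0.597 0.276 0.106]
tea [0.561 0.354 0.102]
```

The measurements agree with each other:
- **Rest:** centre about (0.428, 0.302), yaw −1.21.
- **Box:** yaw −1.635, mouth about (0.438, −0.123).
- **Staple:** predicted (0.432, −0.2225), seen at (0.431, −0.223).

Next I'll hover over the rod.

Emit:
carry_out([
  {"linear":[20,50,0],"angular":[0,0,0.1]},
  {"linear":[40,110,0],"angular":[0,0,0.2]},
  {"linear":[60,165,0],"angular":[0,0,0.3]},
  {"linear":[75,220,0],"angular":[0,0,0.4]},
  {"linear":[90,275,0],"angular":[0,0,0.5]},
  {"linear":[105,330,0],"angular":[0,0,0.6]},
  {"linear":[120,385,0],"angular":[0,0,0.7]},
  {"linear":[135,440,0],"angular":[0,0,0.8]},
  {"linear":[145,495,0],"angular":[0,0,0.9]},
  {"linear":[155,550,0],"angular":[0,0,1.05]},
  {"linear":[165,605,0],"angular":[0,0,1.2]},
  {"linear":[175,660,0],"angular":[0,0,1.35]},
], grip=85)

```text
time: 1.6
position: [0.4036, 0.1618, 0.4047]
tool_rot: [[-0.212, 0.977, 0.0], [0.977, 0.212, -0.0], [-0.0, 0.0, -1.0]]
force: [0.9, -1.7, 1.3]
width: 0.0853
finger_force: 0.0
```

Emit:
carry_out([
  {"linear":[5,50,-20],"angular":[0,0,0.05]},
  {"linear":[10,90,-40],"angular":[0,0,0.1]},
  {"linear":[15,130,-60],"angular":[0,0,0.15]},
  {"linear":[20,154,-75],"angular":[0,0,0.15]},
  {"linear":[20,154,-75],"angular":[0,0,0.15]},
  {"linear":[20,154,-75],"angular":[0,0,0.15]},
])

```text
time: 2.35
position: [0.4236, 0.3133, 0.3298]
tool_rot: [[-0.35, 0.937, -0.0], [0.937, 0.35, -0.0], [-0.0, -0.0, -1.0]]
force: [-0.1, -0.4, -0.3]
width: 0.085
finger_force: 0.0
```

Run:
```python
from h import *
import pickle
s=status.state(); c=save("wrist","pics/w1.png"); c["s"]=s; pickle.dump(c,open("w1.pkl","wb"))
print(s["time"],s["position"],s["tool_rot"].round(3),s["qpos"].round(3)); print({k:np.round(v,4).tolist() for k,v in c.items() if k not in("color","s")})
```

```text
2.35 [0.4236097  0.31332869 0.32984948] [[-0.35   0.937 -0.   ]
 [ 0.937  0.35  -0.   ]
 [-0.    -0.    -1.   ]] [ 0.549  0.402  1.783 -0.     0.956  0.191]
{'fx': 325.1923, 'fy': 325.1923, 'cx': 283.4715, 'cy': 208.2803, 'mount': [[-0.0001, 0.9442, 0.3293, 0.0843], [1.0, 0.0002, -0.0004, -0.0005], [-0.0004, 0.3293, -0.9442, 0.0313], [0.0, 0.0, 0.0, 1.0]]}
```

View pics/w1.png

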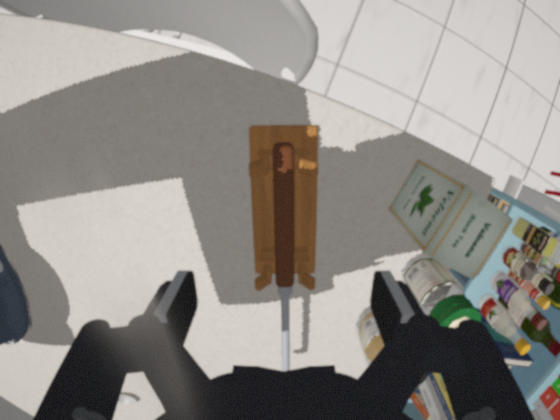

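The wrist view shows the handle from (284,143) to (285,286). It lies on the rod's line and is centred between the fingers.

```bash
cat >> h.py <<'E'
def watz(c,u,v,z):
    a,b=u-c["cx"],v-c["cy"]; r=np.hypot(a,b); t=r/c["fx"]
    d=np.array([np.sin(t)*a/r,-np.sin(t)*b/r,-np.cos(t)]); M=np.array(c["mount"]); R=c["s"]["tool_rot"]
    o=c["s"]["position"]+R@M[:3,3]; d=R@M[:3,:3]@d
    return o+d*(z-o[2])/d[2]
E
python3 - <<'E'
from h import *
import pickle
c=pickle.load(open("w1.pkl","rb"))
a=watz(c,284,143,.067);b=watz(c,285,286,.067);d=b-a
print(a,b,(a+b)/2,np.linalg.norm(d),np.arctan2(d[1],d[0]))
bs=[watz(c,*p,.01) for p in((249,126),(318,126),(254,287),(316,287))]
print(np.round(bs,4),np.mean(bs,0))
E
```

```text
[0.40502812 0.36272537 0.067     ] [0.4474032  0.25201819 0.067     ] [0.42621566 0.30737178 0.067     ] 0.11853997910955681 -1.2052335390246807
[[0.3734 0.3592 0.01  ]
 [0.4305 0.3806 0.01  ]
 [0.4306 0.2047 0.01  ]
 [0.4918 0.2275 0.01  ]] [0.43158649 0.29299892 0.01      ]
```

The rod centre is (0.426, 0.306), so the gripper sits over it at rod x ≈ −8 mm. I'll descend and close.

Emit:
carry_out([
  {"linear":[0,0,-40],"angular":[0,0,0]},
  {"linear":[0,0,-80],"angular":[0,0,0]},
  {"linear":[0,0,-105],"angular":[0,0,0]},
  {"linear":[0,0,-120],"angular":[0,0,0]},
  {"linear":[0,0,-120],"angular":[0,0,0]},
])

```text
time: 3.02
position: [0.4238, 0.3135, 0.2097]
tool_rot: [[-0.35, 0.937, -0.001], [0.937, 0.35, -0.0], [-0.0, -0.001, -1.0]]
force: [-0.2, 0.2, 0.7]
width: 0.0854
finger_force: 0.0
```

Emit:
carry_out([
  {"linear":[0,0,0],"angular":[0,0,0]},
  {"linear":[0,0,0],"angular":[0,0,0]},
  {"linear":[0,0,0],"angular":[0,0,0]},
  {"linear":[0,0,0],"angular":[0,0,0]},
  {"linear":[0,0,0],"angular":[0,0,0]},
  {"linear":[0,0,0],"angular":[0,0,0]},
  {"linear":[0,0,0],"angular":[0,0,0]},
  {"linear":[0,0,0],"angular":[0,0,0]},
], grip=10, force=90)

```text
time: 4.03
position: [0.4239, 0.314, 0.2102]
tool_rot: [[-0.351, 0.937, 0.001], [0.937, 0.351, 0.0], [0.0, 0.001, -1.0]]
force: [-0.7, 0.4, 6.6]
width: 0.0145
finger_force: 88.5
```

Emit:
carry_out([
  {"linear":[0,0,15],"angular":[0,0,0]},
  {"linear":[0,0,40],"angular":[0,0,0]},
  {"linear":[0,0,70],"angular":[0,0,0]},
  {"linear":[0,0,100],"angular":[0,0,0]},
  {"linear":[0,0,100],"angular":[0,0,0]},
  {"linear":[0,0,100],"angular":[0,0,0]},
])

```text
time: 4.78
position: [0.4234, 0.3136, 0.3091]
tool_rot: [[-0.35, 0.937, -0.001], [0.937, 0.35, -0.001], [-0.0, -0.001, -1.0]]
force: [0.3, 0.4, -2.3]
width: 0.0146
finger_force: 87.8
```

Run:
```python
from h import *
import pickle
d={"s":status.state()}
for n in("scene","wrist"): d[n]=save(n,f"pics/l_{n}.png")
d["wrist"]["s"]=d["s"]; pickle.dump(d,open("l.pkl","wb"))
print(d["s"]["position"],d["s"]["force"])
a=cv2.imread("pics/l_scene.png")[150:350,150:350]; b=cv2.imread("pics/l_wrist.png")[220:420,180:380]
f=lambda x:np.clip((x/255.)**0.6*255,0,255).astype(np.uint8)
cv2.imwrite("pics/l.png",f(np.hstack([cv2.resize(i,None,fx=2,fy=2,interpolation=cv2.INTER_CUBIC) for i in(a,b)])))
```

```text
[0.42337388 0.31362382 0.30911541] [ 0.27544984  0.43824157 -2.28581725]
```

View pics/l.png

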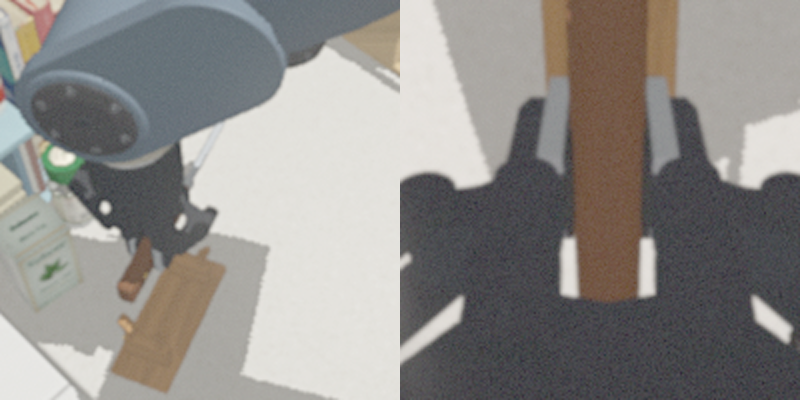

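The rod is held straight. I'll move to a staging pose about 30 mm in front of the mouth.

Emit:
carry_out([
  {"linear":[5,-30,0],"angular":[0,0,-0.1]},
  {"linear":[10,-70,0],"angular":[0,0,-0.2]},
  {"linear":[15,-110,0],"angular":[0,0,-0.3]},
  {"linear":[22,-150,0],"angular":[0,0,-0.421]},
  {"linear":[30,-180,-20],"angular":[0,0,-0.421]},
  {"linear":[30,-195,-45],"angular":[0,0,-0.421]},
  {"linear":[30,-195,-62],"angular":[0,0,-0.421]},
  {"linear":[30,-195,-62],"angular":[0,0,-0.421]},
  {"linear":[30,-195,-62],"angular":[0,0,-0.421]},
])

```text
time: 6.0
position: [0.4538, 0.119, 0.2479]
tool_rot: [[0.063, 0.998, -0.0], [0.998, -0.063, -0.0], [-0.0, -0.0, -1.0]]
force: [0.8, 0.6, -2.0]
width: 0.0147
finger_force: 87.8
```

Run:
```python
from h import *
import pickle
d={"s":status.state()}
for n in("top","scene"): d[n]=save(n,f"pics/s_{n}.png")
pickle.dump(d,open("s.pkl","wb"))
print(d["s"]["position"],d["s"]["tool_rot"].round(3).tolist(),d["s"]["force"])
a=cv2.imread("pics/s_top.png")[150:280,260:420]; b=cv2.imread("pics/s_scene.png")[80:210,270:430]
f=lambda x:np.clip((x/255.)**0.6*255,0,255).astype(np.uint8)
cv2.imwrite("pics/s.png",f(np.hstack([cv2.resize(i,None,fx=2.5,fy=4,interpolation=cv2.INTER_CUBIC) for i in(a,b)])))
```

```text
[0.45381644 0.11898203 0.24792078] [[0.063, 0.998, -0.0], [0.998, -0.063, -0.0], [-0.0, -0.0, -1.0]] [ 0.81167982  0.59247238 -1.96587086]
```

View pics/s.png

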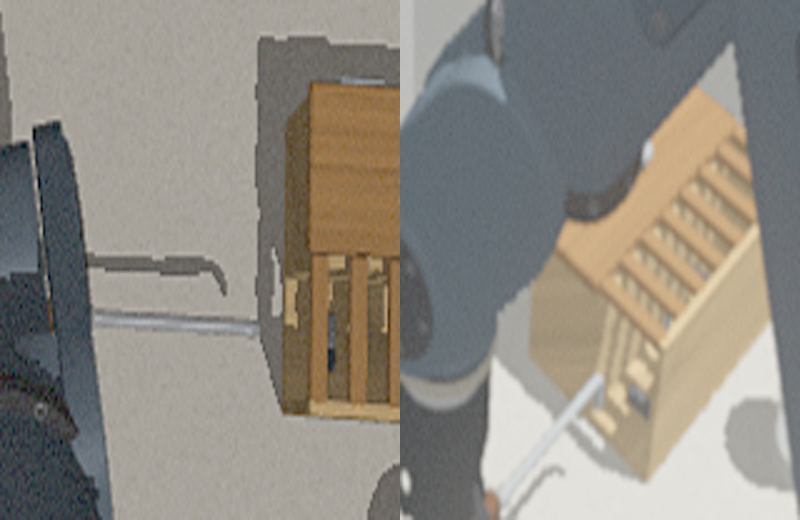

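The rod end is visible in both views: top at (363.6, 231.7) and scene at about (350.5, 174). I'll triangulate it.

Run:
```python
from h import *
import pickle
d=pickle.load(open("s.pkl","rb"))
mouth=np.array([.4381,-.1227]);yaw=-1.635;x=np.array([np.cos(yaw),np.sin(yaw)]);y=np.array([-x[1],x[0]])
p=atz(d["top"],363.6-.3,231.7-.4,.0972); print("end",p,"tcp-rel",(p-d["s"]["position"])[:2]@x,(p-d["s"]["position"])[:2]@y,"mouth-rel",(p[:2]-mouth)@x,(p[:2]-mouth)@y)
q=atz(d["top"],260+96/2.5-.3,150+318/4-.4,.0972); e=p-q; print("rod yaw",np.arctan2(e[1],e[0]))
# triangulate height w/ scene
o1,o2=[np.array(d[n]["xyz"]) for n in("top","scene")]
r1=ray(d["top"],363.3,231.3); r2=ray(d["scene"],350.2,173.6)
t=np.linalg.lstsq(np.c_[r1,-r2],o2-o1,rcond=None)[0]; print(o1+t[0]*r1,o2+t[1]*r2)
```

```text
end [ 0.44141117 -0.08948366  0.0972    ] tcp-rel 0.2088320924861294 0.0009953628430458585 mouth-rel -0.03336034913711515 0.001173206417768109
rod yaw -1.6245121530912243
[ 0.44164255 -0.09040833  0.09178888] [ 0.44197126 -0.09018997  0.09176562]
```

The hook is about 36 mm outside the mouth, 1 mm off centre, at the right height. I'll insert it 155 mm, watching the force.

Emit:
carry_out([
  {"linear":[-2,-15,0],"angular":[0,0,0]},
  {"linear":[-3,-35,0],"angular":[0,0,0]},
  {"linear":[-4,-55,0],"angular":[0,0,0]},
  {"linear":[-6,-75,0],"angular":[0,0,0]},
  {"linear":[-7,-95,0],"angular":[0,0,0]},
  {"linear":[-8,-115,0],"angular":[0,0,0]},
  {"linear":[-10,-135,0],"angular":[0,0,0]},
  {"linear":[-11,-155,0],"angular":[0,0,0]},
  {"linear":[-11,-155,0],"angular":[0,0,0]},
  {"linear":[-11,-155,0],"angular":[0,0,0]},
])

```text
time: 7.35
position: [0.4425, -0.0361, 0.2479]
tool_rot: [[0.063, 0.998, 0.0], [0.998, -0.063, 0.0], [0.0, 0.0, -1.0]]
force: [-0.3, -0.4, -2.5]
width: 0.0149
finger_force: 87.8
```

Run:
```python
from h import *
d={"s":status.state()}
save("top","pics/i_top.png")
print(d["s"]["position"],d["s"]["force"])
a=cv2.imread("pics/i_top.png")[200:265,360:480]
f=lambda x:np.clip((x/255.)**0.5*255,0,255).astype(np.uint8)
cv2.imwrite("pics/i.png",f(cv2.resize(a,None,fx=6,fy=6,interpolation=cv2.INTER_CUBIC)))
```

```text
[ 0.4425439  -0.03614946  0.24785147] [-0.28793665 -0.38007894 -2.51718997]
```

View pics/i.png

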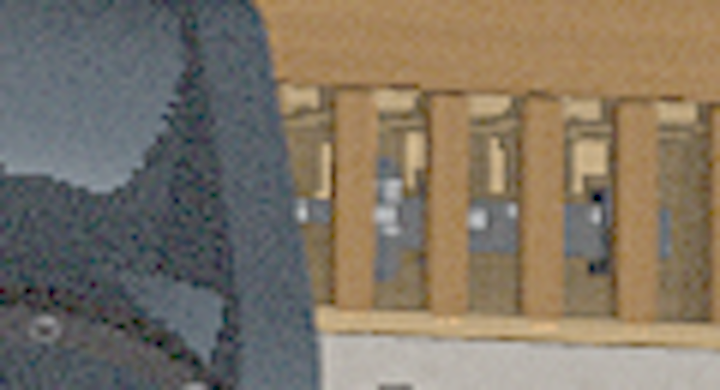

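The rod end shows past the crossbar at crop (480,215), and the staple is at about (388,220), so it's laterally centred. I'll lower it 30 mm.

Emit:
carry_out([
  {"linear":[0,0,-5],"angular":[0,0,0]},
  {"linear":[0,0,-10],"angular":[0,0,0]},
  {"linear":[0,0,-15],"angular":[0,0,0]},
  {"linear":[0,0,-20],"angular":[0,0,0]},
  {"linear":[0,0,-24],"angular":[0,0,0]},
  {"linear":[0,0,-27],"angular":[0,0,0]},
  {"linear":[0,0,-29],"angular":[0,0,0]},
  {"linear":[0,0,-30],"angular":[0,0,0]},
  {"linear":[0,0,-30],"angular":[0,0,0]},
  {"linear":[0,0,-30],"angular":[0,0,0]},
])

```text
time: 8.65
position: [0.4427, -0.0362, 0.2178]
tool_rot: [[0.063, 0.998, 0.0], [0.998, -0.063, -0.0], [-0.0, 0.0, -1.0]]
force: [0.3, 0.2, -2.0]
width: 0.0148
finger_force: 87.8
```

Emit:
carry_out([
  {"linear":[0.2,3,0],"angular":[0,0,0]},
  {"linear":[0.4,6,0],"angular":[0,0,0]},
  {"linear":[0.5,8,0],"angular":[0,0,0]},
  {"linear":[0.6,10,0],"angular":[0,0,0]},
  {"linear":[0.8,12,0],"angular":[0,0,0]},
  {"linear":[0.9,14,0],"angular":[0,0,0]},
  {"linear":[1.0,16,0],"angular":[0,0,0]},
  {"linear":[1.2,18,0],"angular":[0,0,0]},
  {"linear":[1.3,20,0],"angular":[0,0,0]},
])

```text
time: 9.78
position: [0.444, -0.0161, 0.2177]
tool_rot: [[0.063, 0.998, -0.0], [0.998, -0.063, -0.0], [-0.0, -0.0, -1.0]]
force: [0.1, -4.5, -2.2]
width: 0.0147
finger_force: 87.8
```

Emit:
carry_out([
  {"linear":[0.2,3,0],"angular":[0,0,0]},
  {"linear":[0.4,6,0],"angular":[0,0,0]},
  {"linear":[0.6,9,0],"angular":[0,0,0]},
  {"linear":[0.8,12,0],"angular":[0,0,0]},
  {"linear":[1.0,15,0],"angular":[0,0,0]},
  {"linear":[1.2,18,0],"angular":[0,0,0]},
])

```text
time: 10.52
position: [0.4452, 0.002, 0.2177]
tool_rot: [[0.063, 0.998, -0.0], [0.998, -0.063, -0.0], [-0.0, -0.0, -1.0]]
force: [-0.2, -4.6, -2.2]
width: 0.0146
finger_force: 87.8
```

Pulling shows 4.5 N of friction, so the staple is caught. I'll go on slowly.

Emit:
carry_out([
  {"linear":[0.1,1,0],"angular":[0,0,0]},
  {"linear":[0.1,2,0],"angular":[0,0,0]},
  {"linear":[0.2,3,0],"angular":[0,0,0]},
  {"linear":[0.3,4,0],"angular":[0,0,0]},
  {"linear":[0.3,5,0],"angular":[0,0,0]},
  {"linear":[0.4,6,0],"angular":[0,0,0]},
])

```text
time: 11.28
position: [0.4456, 0.0079, 0.2177]
tool_rot: [[0.063, 0.998, -0.0], [0.998, -0.063, 0.0], [0.0, -0.0, -1.0]]
force: [0.0, -4.2, -2.7]
width: 0.0147
finger_force: 87.8
```

Emit:
carry_out([
  {"linear":[0,0.5,0],"angular":[0,0,0]},
  {"linear":[0.1,1,0],"angular":[0,0,0]},
  {"linear":[0.1,1.5,0],"angular":[0,0,0]},
])

```text
time: 11.65
position: [0.4457, 0.0093, 0.2177]
tool_rot: [[0.063, 0.998, 0.0], [0.998, -0.063, 0.0], [0.0, 0.0, -1.0]]
force: [-1.3, -4.4, -1.3]
width: 0.0143
finger_force: 87.8
```

Emit:
carry_out([
  {"linear":[0,0.5,0],"angular":[0,0,0]},
  {"linear":[0.1,1,0],"angular":[0,0,0]},
  {"linear":[0.1,1,0],"angular":[0,0,0]},
])

```text
time: 12.02
position: [0.4458, 0.0104, 0.2177]
tool_rot: [[0.063, 0.998, -0.0], [0.998, -0.063, 0.0], [0.0, -0.0, -1.0]]
force: [0.1, -4.4, -3.1]
width: 0.0146
finger_force: 87.8
```

Emit:
carry_out([
  {"linear":[0,0.5,0],"angular":[0,0,0]},
  {"linear":[0.1,1,0],"angular":[0,0,0]},
  {"linear":[0.1,1,0],"angular":[0,0,0]},
])

```text
time: 12.4
position: [0.4459, 0.0114, 0.2177]
tool_rot: [[0.063, 0.998, -0.0], [0.998, -0.063, 0.0], [0.0, -0.0, -1.0]]
force: [-1.2, -3.9, -2.6]
width: 0.0148
finger_force: 87.8
```

Emit:
carry_out([
  {"linear":[0,0.5,0],"angular":[0,0,0]},
  {"linear":[0.1,1,0],"angular":[0,0,0]},
  {"linear":[0.1,1,0],"angular":[0,0,0]},
])

```text
time: 12.78
position: [0.446, 0.0124, 0.2177]
tool_rot: [[0.063, 0.998, -0.0], [0.998, -0.063, 0.0], [0.0, -0.0, -1.0]]
force: [-0.3, -3.8, -2.5]
width: 0.015
finger_force: 87.7
```

Emit:
carry_out([
  {"linear":[0,0.5,0],"angular":[0,0,0]},
  {"linear":[0.1,1,0],"angular":[0,0,0]},
  {"linear":[0.1,1,0],"angular":[0,0,0]},
])

```text
time: 13.15
position: [0.4461, 0.0134, 0.2177]
tool_rot: [[0.063, 0.998, -0.0], [0.998, -0.063, 0.0], [0.0, -0.0, -1.0]]
force: [-0.7, -3.7, -2.0]
width: 0.0147
finger_force: 87.7
```

Emit:
carry_out([
  {"linear":[0,0.5,0],"angular":[0,0,0]},
  {"linear":[0.1,1,0],"angular":[0,0,0]},
  {"linear":[0.1,1,0],"angular":[0,0,0]},
])

```text
time: 13.52
position: [0.4462, 0.0144, 0.2177]
tool_rot: [[0.063, 0.998, -0.0], [0.998, -0.063, 0.0], [0.0, -0.0, -1.0]]
force: [-0.6, -3.6, -2.5]
width: 0.0143
finger_force: 87.7
```

Emit:
carry_out([
  {"linear":[0,0.5,0],"angular":[0,0,0]},
  {"linear":[0.1,1,0],"angular":[0,0,0]},
  {"linear":[0.1,1,0],"angular":[0,0,0]},
])

```text
time: 13.9
position: [0.4463, 0.0154, 0.2177]
tool_rot: [[0.063, 0.998, -0.0], [0.998, -0.063, 0.0], [0.0, -0.0, -1.0]]
force: [-0.8, -3.0, -1.8]
width: 0.0148
finger_force: 87.7
```

Emit:
carry_out([
  {"linear":[0,0.5,0],"angular":[0,0,0]},
  {"linear":[0.1,1,0],"angular":[0,0,0]},
  {"linear":[0.1,1,0],"angular":[0,0,0]},
])

```text
time: 14.28
position: [0.4464, 0.0164, 0.2177]
tool_rot: [[0.063, 0.998, -0.0], [0.998, -0.063, 0.0], [0.0, -0.0, -1.0]]
force: [-1.0, -2.5, -2.5]
width: 0.015
finger_force: 87.7
```

Emit:
carry_out([
  {"linear":[0,0.5,0],"angular":[0,0,0]},
  {"linear":[0.1,1,0],"angular":[0,0,0]},
])

```text
time: 14.52
position: [0.4465, 0.0173, 0.2177]
tool_rot: [[0.063, 0.998, -0.0], [0.998, -0.063, -0.0], [-0.0, -0.0, -1.0]]
force: [-0.6, -2.9, -2.5]
width: 0.0151
finger_force: 87.7
```

Emit:
carry_out([
  {"linear":[0,0.5,0],"angular":[0,0,0]},
  {"linear":[0.1,1,0],"angular":[0,0,0]},
])

```text
time: 14.78
position: [0.4466, 0.0184, 0.2177]
tool_rot: [[0.063, 0.998, -0.0], [0.998, -0.063, 0.0], [0.0, -0.0, -1.0]]
force: [-1.5, -4.1, -1.9]
width: 0.015
finger_force: 87.7
```

Emit:
carry_out([
  {"linear":[0,0.5,0],"angular":[0,0,0]},
  {"linear":[0.1,1,0],"angular":[0,0,0]},
])

```text
time: 15.02
position: [0.4467, 0.0193, 0.2177]
tool_rot: [[0.063, 0.998, -0.0], [0.998, -0.063, 0.0], [0.0, -0.0, -1.0]]
force: [-1.1, -3.8, -1.5]
width: 0.0145
finger_force: 87.7
```

Emit:
carry_out([
  {"linear":[0,0.5,0],"angular":[0,0,0]},
  {"linear":[0.1,1,0],"angular":[0,0,0]},
])

```text
time: 15.28
position: [0.4468, 0.0203, 0.2177]
tool_rot: [[0.063, 0.998, -0.0], [0.998, -0.063, 0.0], [0.0, -0.0, -1.0]]
force: [-0.7, -2.9, -2.1]
width: 0.0146
finger_force: 87.7
```

Emit:
carry_out([
  {"linear":[0,0.5,0],"angular":[0,0,0]},
  {"linear":[0.1,1,0],"angular":[0,0,0]},
])

```text
time: 15.52
position: [0.4469, 0.0213, 0.2177]
tool_rot: [[0.063, 0.998, -0.0], [0.998, -0.063, -0.0], [-0.0, -0.0, -1.0]]
force: [-1.5, -4.0, -2.8]
width: 0.0146
finger_force: 87.7
```

Emit:
carry_out([
  {"linear":[0,0.5,0],"angular":[0,0,0]},
  {"linear":[0.1,1,0],"angular":[0,0,0]},
])

```text
time: 15.78
position: [0.447, 0.0223, 0.2176]
tool_rot: [[0.063, 0.998, -0.0], [0.998, -0.063, 0.0], [0.0, -0.0, -1.0]]
force: [-0.9, -3.2, -2.3]
width: 0.0148
finger_force: 87.7
```

Emit:
carry_out([
  {"linear":[0,0.5,0],"angular":[0,0,0]},
  {"linear":[0.1,1,0],"angular":[0,0,0]},
])

```text
time: 16.02
position: [0.4471, 0.0233, 0.2177]
tool_rot: [[0.063, 0.998, -0.0], [0.998, -0.063, -0.0], [-0.0, -0.0, -1.0]]
force: [-1.8, -6.5, -2.8]
width: 0.0145
finger_force: 87.7
```

Emit:
carry_out([
  {"linear":[0,0.4,0],"angular":[0,0,0]},
  {"linear":[0,0.4,0],"angular":[0,0,0]},
])

```text
time: 16.27
position: [0.4471, 0.0235, 0.2177]
tool_rot: [[0.063, 0.998, -0.0], [0.998, -0.063, -0.0], [-0.0, -0.0, -1.0]]
force: [-1.9, -8.3, -3.2]
width: 0.0149
finger_force: 87.7
```

Emit:
carry_out([
  {"linear":[0,0.5,0],"angular":[0,0,0]},
  {"linear":[0,0.5,0],"angular":[0,0,0]},
])

```text
time: 16.52
position: [0.447, 0.0238, 0.2176]
tool_rot: [[0.063, 0.998, -0.0], [0.998, -0.063, -0.001], [-0.001, -0.0, -1.0]]
force: [-1.6, -12.7, -3.6]
width: 0.0149
finger_force: 87.7
```

Emit:
carry_out([
  {"linear":[0,0.2,0],"angular":[0,0,0]},
  {"linear":[0,0.2,0],"angular":[0,0,0]},
  {"linear":[0,0.2,0],"angular":[0,0,0]},
])

```text
time: 16.9
position: [0.4471, 0.0239, 0.2176]
tool_rot: [[0.063, 0.998, -0.0], [0.998, -0.063, -0.001], [-0.001, -0.0, -1.0]]
force: [-2.4, -13.4, -3.8]
width: 0.0148
finger_force: 87.7
```

Emit:
carry_out([
  {"linear":[0,0.1,0],"angular":[0,0,0]},
  {"linear":[0,0.1,0],"angular":[0,0,0]},
  {"linear":[0,0.1,0],"angular":[0,0,0]},
  {"linear":[0,0.1,0],"angular":[0,0,0]},
  {"linear":[0,0.1,0],"angular":[0,0,0]},
  {"linear":[0,0.1,0],"angular":[0,0,0]},
])

```text
time: 17.65
position: [0.4471, 0.0239, 0.2176]
tool_rot: [[0.063, 0.998, -0.0], [0.998, -0.063, -0.001], [-0.001, -0.0, -1.0]]
force: [-1.5, -14.4, -3.0]
width: 0.0145
finger_force: 87.7
```

The stop was felt and the pull held at about 14 N. Now I'll back off 10 mm, lift, and withdraw.

Emit:
carry_out([
  {"linear":[-0.2,-3,0],"angular":[0,0,0]},
  {"linear":[-0.4,-7,0],"angular":[0,0,0]},
  {"linear":[-0.6,-10,0],"angular":[0,0,0]},
  {"linear":[-0.6,-10,0],"angular":[0,0,0]},
  {"linear":[-0.6,-10,5],"angular":[0,0,0]},
  {"linear":[-0.6,-10,12],"angular":[0,0,0]},
  {"linear":[-0.6,-10,20],"angular":[0,0,0]},
  {"linear":[-0.6,-10,26],"angular":[0,0,0]},
  {"linear":[-0.6,-10,30],"angular":[0,0,0]},
  {"linear":[-0.6,-10,30],"angular":[0,0,0]},
  {"linear":[-0.6,-10,30],"angular":[0,0,0]},
])

```text
time: 19.02
position: [0.4464, 0.0145, 0.2476]
tool_rot: [[0.063, 0.998, -0.0], [0.998, -0.063, 0.0], [0.0, -0.0, -1.0]]
force: [0.7, -0.6, -2.5]
width: 0.0145
finger_force: 87.8
```

Emit:
carry_out([
  {"linear":[1,12,0],"angular":[0,0,0]},
  {"linear":[2,32,0],"angular":[0,0,0]},
  {"linear":[3,52,0],"angular":[0,0,0]},
  {"linear":[5,72,0],"angular":[0,0,0]},
  {"linear":[6,92,0],"angular":[0,0,0]},
  {"linear":[7,110,0],"angular":[0,0,0]},
  {"linear":[7,110,0],"angular":[0,0,0]},
])

```text
time: 19.9
position: [0.4533, 0.1258, 0.2475]
tool_rot: [[0.061, 0.998, -0.0], [0.998, -0.061, 0.0], [0.0, -0.0, -1.0]]
force: [0.8, -0.6, -1.8]
width: 0.0145
finger_force: 87.8
```

Run:
```python
from h import *
import pickle
d=pickle.load(open("s.pkl","rb")); s=status.state(); print(s["position"],s["force"])
c=save("top","pics/o_top.png")
f=lambda x:np.clip((x/255.)**0.5*255,0,255).astype(np.uint8)
cv2.imwrite("pics/o.png",f(cv2.resize(c["color"][190:270,330:480,::-1],None,fx=5,fy=5,interpolation=cv2.INTER_CUBIC)))
```

```text
[0.45333302 0.1257572  0.24750801] [ 0.77929849 -0.63085368 -1.80354715]
```

View pics/o.png

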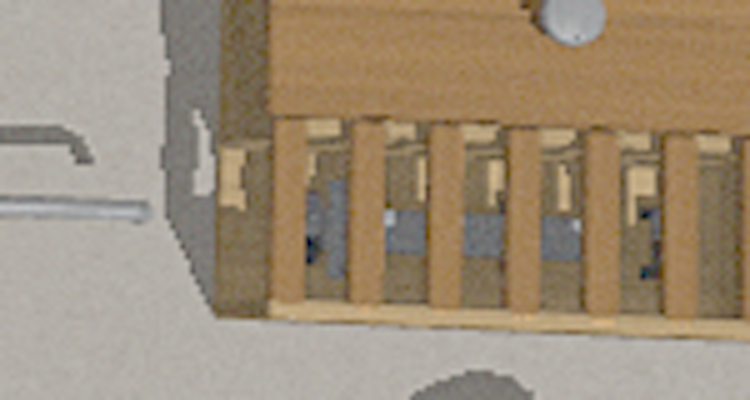

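The staple has moved from column 424 to 397 (about 50 mm), so the bolt is drawn and the rod is out with no slip. Back to the rest.

Emit:
carry_out([
  {"linear":[0,10,20],"angular":[0,0,0]},
  {"linear":[-2,30,45],"angular":[0,0,0]},
  {"linear":[-5,60,62],"angular":[0,0,0.1]},
  {"linear":[-10,95,62],"angular":[0,0,0.2]},
  {"linear":[-16,130,62],"angular":[0,0,0.3]},
  {"linear":[-23,160,62],"angular":[0,0,0.38]},
  {"linear":[-29.7,180,62],"angular":[0,0,0.419]},
  {"linear":[-29.7,187.7,62],"angular":[0,0,0.419]},
  {"linear":[-29.7,187.7,62],"angular":[0,0,0.419]},
  {"linear":[-29.7,187.7,62],"angular":[0,0,0.419]},
])

```text
time: 21.2
position: [0.4241, 0.3115, 0.3096]
tool_rot: [[-0.347, 0.938, -0.0], [0.938, 0.347, -0.0], [-0.0, -0.0, -1.0]]
force: [-0.3, 0.4, -1.8]
width: 0.015
finger_force: 87.9
```

Emit:
carry_out([
  {"linear":[0,1,-30],"angular":[0,0,0.003]},
  {"linear":[0,1,-55],"angular":[0,0,0.003]},
  {"linear":[0,1,-70],"angular":[0,0,0.003]},
  {"linear":[0,1,-78],"angular":[0,0,0.003]},
  {"linear":[0,1,-84],"angular":[0,0,0.003]},
  {"linear":[0,1,-84],"angular":[0,0,0.003]},
])

```text
time: 21.95
position: [0.4239, 0.3132, 0.2258]
tool_rot: [[-0.351, 0.936, 0.0], [0.936, 0.351, 0.0], [0.0, 0.0, -1.0]]
force: [-0.7, 0.2, -0.6]
width: 0.0145
finger_force: 88.0
```

Emit:
carry_out([
  {"linear":[0,0,-5],"angular":[0,0,0]},
  {"linear":[0,0,-9],"angular":[0,0,0]},
  {"linear":[0,0,-12],"angular":[0,0,0]},
  {"linear":[0,0,-14],"angular":[0,0,0]},
  {"linear":[0,0,-14],"angular":[0,0,0]},
])

```text
time: 22.58
position: [0.4238, 0.3132, 0.2116]
tool_rot: [[-0.351, 0.936, -0.0], [0.936, 0.351, -0.0], [-0.0, -0.0, -1.0]]
force: [1.1, -0.2, -1.6]
width: 0.0146
finger_force: 88.0
```

No contact yet, about 1 mm left. I'll lower that last bit and release.

Emit:
carry_out([
  {"linear":[0,0,-1],"angular":[0,0,0]},
  {"linear":[0,0,-1.3],"angular":[0,0,0]},
  {"linear":[0,0,-1.3],"angular":[0,0,0]},
])

```text
time: 22.95
position: [0.4238, 0.3132, 0.2104]
tool_rot: [[-0.351, 0.936, 0.0], [0.936, 0.351, 0.0], [0.0, 0.0, -1.0]]
force: [-0.5, 0.0, -1.5]
width: 0.0144
finger_force: 88.0
```

Emit:
carry_out([
  {"linear":[0,0,0],"angular":[0,0,0]},
  {"linear":[0,0,0],"angular":[0,0,0]},
  {"linear":[0,0,0],"angular":[0,0,0]},
  {"linear":[0,0,0],"angular":[0,0,0]},
  {"linear":[0,0,0],"angular":[0,0,0]},
  {"linear":[0,0,0],"angular":[0,0,0]},
  {"linear":[0,0,0],"angular":[0,0,0]},
  {"linear":[0,0,0],"angular":[0,0,0]},
], grip=85)

```text
time: 23.95
position: [0.4238, 0.3132, 0.2104]
tool_rot: [[-0.351, 0.936, -0.0], [0.936, 0.351, 0.0], [0.0, 0.0, -1.0]]
force: [-0.1, 0.8, 0.2]
width: 0.0849
finger_force: 0.0
```

Emit:
carry_out([
  {"linear":[0,0,15],"angular":[0,0,0]},
  {"linear":[0,0,40],"angular":[0,0,0]},
  {"linear":[0,0,80],"angular":[0,0,0]},
  {"linear":[0,0,120],"angular":[0,0,0]},
  {"linear":[0,0,120],"angular":[0,0,0]},
  {"linear":[0,0,120],"angular":[0,0,0]},
])

```text
time: 24.7
position: [0.4235, 0.3131, 0.3304]
tool_rot: [[-0.351, 0.936, -0.0], [0.936, 0.351, -0.0], [-0.0, -0.0, -1.0]]
force: [-0.3, -0.0, 0.6]
width: 0.0851
finger_force: 0.0
```

Run:
```python
from h import *
s=status.state(); c=save("wrist","pics/w2.png"); print(s["position"],s["width"],s["time"])
cv2.imwrite("pics/w2c.png",np.hstack([cv2.imread("pics/w1.png")[100:400,180:380],cv2.imread("pics/w2.png")[100:400,180:380]]))
```

```text
[0.42354006 0.31307021 0.3303942 ] 0.08511641292759213 24.7
```

View pics/w2c.png

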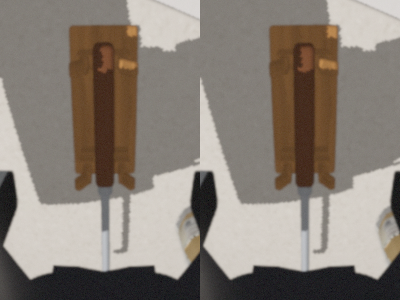

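The before and after views match: the rod lies in both forks as it did at the start.

```bash
python3 -c "
from workcell import hand_in; print(hand_in())"
```

```text
the job is handed in; nothing more can be done
None
```

The job is handed in but no verdict came back: the bolt was drawn to its stop and held at about 14 N, and the rod lies released in both forks as it did at the start.

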